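Complete the sample carrier and hang it on the hook

ROBOT

A 6-joint arm with a two-finger parallel gripper is mounted at the origin on the work surface. World frame = base frame: x ahead of the robot, y to its left, z up, the work surface at z = 0. Lengths are in m, angles in rad, forces in N, time in s.
With the tool pointing down it reaches from about 0.35 to 0.85 m from the base axis. Payload 8.1 kg.
Tool frame: the origin (TCP) lies at the centre of the arm's flange, where the gripper is bolted on; the fingertips stand 186 mm ahead of it and the grasp point (between the pads) lies 167 mm ahead of it; z points along the fingers, y is the line along which they close (so a half turn about z gives the same grasp; the last joint's range is limited). The gripper opens to 93 mm and grips with 3 to 60 N. Pads are 15 mm wide; open, the fingers measure 128 mm over their backs; the gripper's body (75 mm by 188 mm) begins 65 mm behind the grasp point.
Start: joints at [-0.085, 0.13, 1.488, -0, 1.523, -0.085], TCP at [0.6, 0, 0.405] pointing down, gripper open.
Joint ranges: [-2.96, 2.96], [-0.89, 2.26], [0.02, 2.5], [-1.34, 4.48], [0, 2.73], [-2.66, 2.66]. Speed limits (rad/s): [2.39, 2.39, 2.79, 3.14, 3.14, 3.14].

INTERFACE

Orientations are given as a rotation vector (axis times angle).
In Python, from plant import robot gives the robot as it stands.
- The arm moves only by the tool apply_moves, never from a script. Its argument "series" is a list of rows, each a list of 2 entries, a list of its own where there are three numbers: the shift along the tool's x, y, z in mm, then the turn, a rotation vector about the tool's x, y, z in rad. A call has 1 to 12 rows; each row shifts and turns the commanded pose from where the row before left it, along the tool's axes as they then stand; what a row does not reach is not made up. A row lasts 1/12 s, in which the tool goes at most 41.7 mm and 7.16 degrees, less where a joint would pass 70% of its speed; a pose out of reach is approached as far as the arm can. A call is refused whole if a number of a shift passes 41.7 or a number of a turn 0.125, either way. A call with a gripper value outside its range is refused whole. "claw" is the opening, from 0 (shut) to 1 (fully open), set as the call begins (left out, the last holds). The fingers move at their own pace and stop on an object; "newtons" is the grip in N (left out, the last holds). Time passes only in rows, so rows that do not move let the fingers close. It gives the time, the measured TCP pose, the force, the opening and the grip force at its end, in the units of the state.
- robot.read_state(): the state, without advancing time (a new reading comes with each control period).
- robot.read_camera(name): name is "scene" or "side" or "wrist"; returns (picture, depth): 480x640x3 uint8, blue, green, red; 480x640 float32, m along the optical axis (not along the pixel's ray), 0 where there is no reading.
- robot.calibration(name): a dict with "fx", "fy", "cx", "cy" (pixels), "extrinsics" (4x4, takes a point from world to camera coordinates). Camera axes: x right, y down, z forward; pixel columns grow to the right and rows downward; lengths in m; the calibration is good to about 2 mm. A picture is of the moment at which its call begins: read the wrist's pose just before it. calibration takes no time and is no camera call; for the wrist camera it gives the pose at the moment of the call.
- robot.close_job(): hands the job in; it is judged then, once.
The state is a dict: "t": time; "q": joint angles; "dq": joint speeds; "joint_torque": joint torques, N m; "tool_pos": TCP position; "orientation": TCP orientation; "force": force on the tool from outside, world axes, zero at the start; "wrist_torque": the same for the moment, N m; "opening": finger opening in m; "gripper_force": force on a finger pad.
Only numpy, scipy, OpenCV 4.12 (cv2) and the standard library are available. Lean on these libraries where they do the work, as an engineer would, in place of code of your own. Each camera call takes 0.05 s, during which the arm holds its last target. There are 200 camera calls.

TASK

Take the tall tube from the rack under the light bar and stand it in the free place of the round sample carrier, between the short tubes, down to the floor of the tray. Then lift the full carrier by the knob of its handle and hang the handle's loop on the hook of the stand, so that it hangs level and still with all six tubes in it. Lower things into place rather than dropping them, keep the carrier upright, and leave everything else on the bench where it is.

Things in the scene. Friction and masses are not known exactly. Their poses are not given: they have to be found in the camera images.
- carrier: sample carrier (loose, 0.5 kg full): round aluminium open tray, outside diameter 104 mm, wall 50 mm high, floor 6 mm thick, fixed 31 mm column in the middle (132 mm high), steel loop handle above it in its y-z plane. Origin: centre of underside; z up. Five short tubes stand 32 mm from the axis at 0, +-60 and +-120 degrees from its x axis; the free sixth place, on its -x side, roughly faces the robot
- knob (a point): grip point of the carrier's handle, 253 mm above its underside: on the axis of an upright black knob, 24 mm diameter, from 217 to 275 mm above the underside, on top of the loop. Axes as the carrier
- bar (a point): underside of the middle of the loop's top bar, 205 mm above the carrier's underside: this point rests on the hook. The bar is 12 mm thick, runs along the carrier's y, and its outer ends slope down; the opening under it is 56 mm wide (y) and 67 mm high
- gap (a point): free place in the carrier, 32 mm from its axis to its -x: the tall tube's centre belongs here, 66 mm above the underside. 33 mm wide from column to wall, 35 mm between neighbours. The knob overhead stands only 20 mm from this place's vertical line: the tube passes it, but the gripper must lean outwards (its body to the carrier's -x side)
- axis (a point): point on the carrier's axis, 66 mm above its underside
- rack: fixed grey rack block, 90 x 220 x 45 mm, origin under its centre, with two holes (32 mm wide, 25 mm deep) at x -10, y +-40 mm. On two posts (x 20, y +-100 mm) it carries a light bar over the holes: x -28 to 28 mm, 230 mm long in y, from 243 to 267 mm above the table. It bars the way from straight above: reach a tube from the -x (robot's) side with the gripper leaning 30 to 40 degrees
- tall: the tall tube: origin at the centre of its underside, z along the tube, upwards
- tall_center (a point): centre of the tall tube, the only long one: 29 mm diameter, 120 mm long, foot tapering to 21 mm over 10 mm, white, 40 g. It stands in one of the rack's two holes; its foot is 20 mm above the table, its top 140 mm. Seated in the carrier its top is 126 mm above the carrier's underside, 55 mm above its neighbours' tops
- stand: fixed steel hook stand: foot plate 10 mm high, 130 mm wide, from 55 mm in front of (-x) to 145 mm behind the origin; an 18 mm post, 260 mm high, 105 mm behind (+x) the origin; one level hook. Origin: on the table below the hook's seat; the hook points along the stand's -x, roughly towards the robot
- hook_seat (a point): seat of the hook: top of its 8 mm thick horizontal rod, 235 mm above the table. The rod runs level from the post to 6 mm in front of this point, then turns up at 45 degrees; the tip ends 26 mm in front of the seat and 18 mm above it. Axes as the stand (x from tip to post)
- vial0_center (a point): centre of a short tube already in the carrier: 29 mm diameter, 65 mm long, 25 g, its top 71 mm above the carrier's underside; z along the tube
- vial1_center (a point): centre of a short tube already in the carrier: 29 mm diameter, 65 mm long, 25 g, its top 71 mm above the carrier's underside; z along the tube
- vial2_center (a point): centre of a short tube already in the carrier: 29 mm diameter, 65 mm long, 25 g, its top 71 mm above the carrier's underside; z along the tube
- vial3_center (a point): centre of a short tube already in the carrier: 29 mm diameter, 65 mm long, 25 g, its top 71 mm above the carrier's underside; z along the tube
- vial4_center (a point): centre of a short tube already in the carrier: 29 mm diameter, 65 mm long, 25 g, its top 71 mm above the carrier's underside; z along the tube
- dropper_center (a point): bystander (loose): dropper bottle in the other hole of the rack: same 29 mm body but with a narrow 16 mm cap and rubber teat, 105 mm high in all; this is its centre, half-way up
- beaker_center (a point): bystander (loose): empty glass beaker, 70 mm wide, 90 mm high; this is its centre, half-way up
- wash_bottle_center (a point): bystander (loose): white plastic bottle, 68 mm wide, 170 mm high; this is its centre, half-way up
- slide_box_center (a point): bystander (loose): flat cardboard box, 80 x 100 x 35 mm; this is its centre, half-way up
- jar_center (a point): bystander (loose): brown glass jar, 60 mm wide, 70 mm high; this is its centre, half-way up
Mind the look-alikes: they are no part of the job. Leave any pink or yellow look-alike of the tall alone.

How it is judged:
By the outcome, as a careful person would: the job done as asked, in the order asked, and still so for the second after the job is handed in, with the robot touching nothing.
It also fails if it takes over 58 s, if anything falls off the work surface, if the arm or the gripper's body presses on something with over 40 N, if the wrist force passes 120 N, or if a joint passes its speed limit or range.

## Working session

There is one attempt and no reset: what is moved stays moved. The work goes in short steps, Python scripts to look and compute and a tool call to move; the robot and the scene stay as the last step left them, time stands still between calls to the robot, and variables do not carry over. Pictures are saved under pics/ and viewed, at most 10 in all, crops included, and the job is handed in when it is done.

Besides the shell and the picture viewer there is one more tool, called in YAML: its name, and indented under it one key for each argument. apply_moves: Moves the arm, as the interface text tells. Its arguments: {"type":"object","properties":{"series":{"type":"array"},"claw":{"type":"number"},"newtons":{"type":"number"}},"required":["series"]}

```bash
mkdir -p pics; ls; cat > h.py <<'E'
import numpy as np, cv2
from scipy.spatial.transform import Rotation as R
from plant import robot
def cam(n,save=None):
    c=robot.calibration(n); im,d=robot.read_camera(n)
    if save: cv2.imwrite(f'pics/{save}.png',im)
    return c,im,d
def pts(c,d):
    v,u=np.mgrid[0:480,0:640]; 
    P=np.stack([(u-c['cx'])/c['fx']*d,(v-c['cy'])/c['fy']*d,d],-1)
    T=np.linalg.inv(np.array(c['extrinsics']))
    W=P@T[:3,:3].T+T[:3,3]; W[d<=0]=np.nan; return W
E
python3 - <<'E'
from h import *
ims=[]
for n in('scene','side','wrist'):
    c,im,d=cam(n,n); np.savez(f'{n}.npz',im=im,d=d,**c)
    print(n,np.linalg.inv(c['extrinsics']).round(3).tolist(),c['fx'])
print(robot.read_state())
E
```

```text
pics
scene [[-0.251, 0.834, -0.492, 0.978], [0.968, 0.209, -0.14, 0.074], [-0.014, -0.511, -0.859, 0.864], [0.0, 0.0, 0.0, 1.0]] 445.6860800963823
side [[-0.787, -0.339, 0.516, 0.062], [-0.617, 0.428, -0.661, 0.636], [0.003, -0.838, -0.545, 0.74], [0.0, 0.0, 0.0, 1.0]] 568.1013073278576
wrist [[1.0, 0.0, -0.001, 0.599], [-0.0, -0.954, -0.298, 0.084], [-0.001, 0.298, -0.954, 0.384], [0.0, 0.0, 0.0, 1.0]] 402.5436826601452
{'t': 0.15, 'q': array([-8.54188479e-02,  1.31019662e-01,  1.48903625e+00,  2.93793737e-05,
        1.52297585e+00, -8.53981861e-02]), 'dq': array([ 0.00153208, -0.00101625, -0.00205395,  0.00190414,  0.00084521,
        0.00054241]), 'joint_torque': array([ 8.59073725e-05, -5.60473788e+01, -4.92333663e+01,  7.68201635e-02,
        3.05504061e-02, -1.41810942e-04]), 'tool_pos': array([5.99830916e-01, 3.11478345e-05, 4.03905202e-01]), 'orientation': array([-2.22067408e+00, -2.22062504e+00,  1.42050685e-03]), 'force': array([ 0.69033294, -0.23962791,  0.34663347]), 'wrist_torque': array([ 0.03424192, -0.01500458, -0.00374305]), 'gripper_force': 0.0, 'opening': 0.0931471271753506}
```

View pics/scene.png

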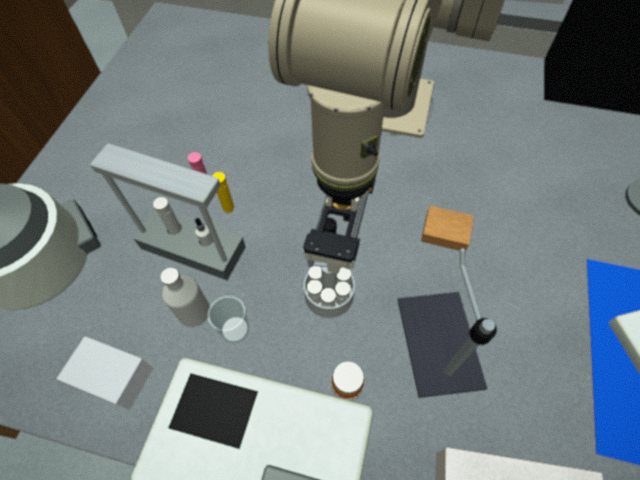

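View pics/side.png

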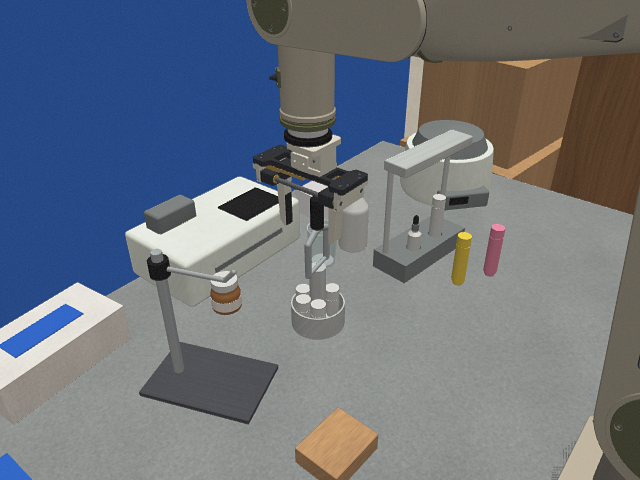

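Scene: the carrier is at (330,288), the rack at (190,250) with the white tall tube at (165,215) and the dropper at (202,232), and the hook stand's plate at (440,343) with its post top at (483,330). Side: the tall tube is at (438,213), the dropper at (414,235), yellow at (461,258) and pink at (494,250). The tall tube is the white one in the rack, with no teat.

```bash
cat > m.py <<'E'
from h import *
def L(n):
    f=np.load(n+'.npz'); c={k:f[k] for k in('fx','fy','cx','cy','extrinsics')}; return c,f['im'],pts(c,f['d'])
for n in('scene','side'):
    c,im,W=L(n); hsv=cv2.cvtColor(im,cv2.COLOR_BGR2HSV); X,Y,Z=W[...,0],W[...,1],W[...,2]
    def box(name,r,zr,extra=None):
        m=np.zeros(Z.shape,bool); u0,u1,v0,v1=r; m[v0:v1,u0:u1]=1
        m&=(Z>zr[0])&(Z<zr[1])
        if extra is not None: m&=extra
        P=W[m]
        if len(P)<4: print(n,name,len(P));return None
        q=P[:,:2].astype(np.float32); print(n,name,len(P),'mean',P.mean(0).round(4),'rect',[np.round(a,4) for a in cv2.minAreaRect(q)])
        return P
    if n=='scene':
        box('talltop',(145,190,190,240),(.132,.146)); box('talltop0',(145,190,190,240),(.06,.14))
        box('rackTop',(130,250,220,280),(.04,.05)); box('bar',(85,225,140,205),(.255,.28))
        box('plate',(395,490,285,400),(.006,.016)); box('post top',(460,500,310,345),(.22,.30)); box('rod',(455,482,245,320),(.2,.28))
        box('vialtops',(300,360,260,310),(.065,.078),hsv[...,2]>200); box('rim',(295,365,250,320),(.046,.054))
        box('knob',(300,370,200,262),(.2,.28),hsv[...,2]<60)
    else:
        box('talltop',(425,450,190,240),(.132,.146)); box('rackTop',(370,470,215,275),(.04,.05)); box('bar',(380,480,125,180),(.255,.28))
        box('plate',(135,285,340,425),(.006,.016)); box('post top',(140,180,245,285),(.2,.3)); box('rod',(175,240,255,290),(.2,.28))
        box('vialtops',(290,345,280,320),(.065,.078),hsv[...,2]>180); box('rim',(285,350,280,340),(.046,.054))
        box('knob',(305,328,190,232),(.2,.29),hsv[...,2]<60)
c,im,W=L('side')
for u,v in[(317,205),(317,215),(317,225),(308,265),(331,255),(318,235),(235,272),(200,272),(438,198),(318,280)]: print(u,v,W[v,u].round(4))
cv2.imwrite('pics/crops.png',np.hstack([cv2.resize(im[180:360,280:460],(400,400)),cv2.resize(im[230:290,140:250],(400,400))]))
E
python3 m.py
```

```text
scene talltop 154 mean [ 0.5518 -0.3794  0.1382] rect [array([ 0.5508, -0.3805]), array([0.0276, 0.0271]), np.float64(27.9626)]
scene talltop0 435 mean [ 0.556  -0.3754  0.1086] rect [array([ 0.5517, -0.3803]), array([0.0286, 0.0278]), np.float64(24.9992)]
scene rackTop 2685 mean [ 0.5759 -0.3351  0.0439] rect [array([ 0.5656, -0.3434]), array([0.2224, 0.0908]), np.float64(83.2697)]
scene bar 3619 mean [ 0.5694 -0.3371  0.2653] rect [array([ 0.5656, -0.3427]), array([0.2309, 0.0577]), np.float64(83.1924)]
scene plate 5985 mean [0.6534 0.2167 0.0092] rect [array([0.6481, 0.2181]), array([0.2008, 0.1307]), np.float64(20.9945)]
scene post top 584 mean [0.7062 0.2356 0.2433] rect [array([0.6967, 0.239 ]), array([0.0314, 0.0474]), np.float64(88.7435)]
scene rod 388 mean [0.6351 0.2119 0.2353] rect [array([0.6364, 0.2134]), array([0.1156, 0.0093]), np.float64(20.4046)]
scene vialtops 652 mean [ 0.6096 -0.0174  0.07  ] rect [array([ 0.6099, -0.017 ]), array([0.0751, 0.082 ]), np.float64(11.3527)]
scene rim 285 mean [ 0.6239 -0.014   0.0492] rect [array([ 0.6148, -0.0158]), array([0.0783, 0.
[... 894 characters left out ...]
 vialtops 425 mean [ 0.6018 -0.011   0.0702] rect [array([ 0.5947, -0.0141]), array([0.0811, 0.0778]), np.float64(40.9604)]
side rim 326 mean [ 0.5845 -0.0013  0.0491] rect [array([ 0.5909, -0.0105]), array([0.1022, 0.0821]), np.float64(41.9926)]
side knob 403 mean [ 0.5956 -0.0133  0.2475] rect [array([ 0.5979, -0.0156]), array([0.0237, 0.0197]), np.float64(1.8785)]
317 205 [ 0.5931 -0.0129  0.2663]
317 215 [ 0.5912 -0.0104  0.2486]
317 225 [ 0.5925 -0.0117  0.2274]
308 265 [0.5902 0.017  0.1598]
331 255 [ 0.6903 -0.1785  0.0329]
318 235 [ 0.7083 -0.156   0.0891]
235 272 [0.5795 0.1932 0.2507]
200 272 [0.8213 0.076  0.0733]
438 198 [ 0.5474 -0.3764  0.139 ]
318 280 [ 0.5916 -0.012   0.109 ]
```

```bash
sleep 1
cat > m2.py <<'E'
from m import L
from h import *
from scipy.optimize import least_squares
rim=[];vt=[];hd=[];kn=[]
for n,r in(('scene',(290,370,200,325)),('side',(280,355,190,345))):
    c,im,W=L(n); m=np.zeros((480,640),bool); m[r[2]:r[3],r[0]:r[1]]=1
    near=m&(np.hypot(W[...,0]-.6,W[...,1]+.014)<.06); Z=W[...,2]
    rim.append(W[near&(abs(Z-.0495)<.003)]); vt.append(W[near&(abs(Z-.0705)<.003)&(im[...,2]>175)])
    hd.append(W[near&(Z>.145)&(Z<.2)]); kn.append(W[near&(Z>.222)&(Z<.272)&(im.max(-1)<60)])
    a=rim[-1][:,:2]; s=least_squares(lambda p:np.hypot(*(a-p[:2]).T)-.0505,[.6,-.014],loss='soft_l1',f_scale=.001); print(n,'rim',s.x.round(4),np.median(abs(s.fun)))
    a=vt[-1][:,:2]
    def f(p):
        ang=p[2]+np.radians([0,60,-60,120,-120]); C=p[:2]+.032*np.c_[np.cos(ang),np.sin(ang)]
        return np.maximum(np.hypot(*(a[:,None]-C).transpose(2,0,1)).min(1)-.0135,0)
    for y in(-.3,0,.3):
        s=least_squares(f,[.6,-.014,y],diff_step=1e-3); print('vials',s.x.round(4),s.cost)
    h=hd[-1]; 
    if len(h)>5: print('handle',len(h),h.mean(0).round(3),[np.round(q,4) for q in cv2.minAreaRect(h[:,:2].astype(np.float32))])
    k=kn[-1][:,:2]; s=least_squares(lambda p:np.hypot(*(k-p).T)-.012,[.6,-.014],loss='soft_l1',f_scale=.001); print('knob',len(k),s.x.round(4))
E
python3 m2.py | grep -v rect
```

```text
317 205 [ 0.5931 -0.0129  0.2663]
317 215 [ 0.5912 -0.0104  0.2486]
317 225 [ 0.5925 -0.0117  0.2274]
308 265 [0.5902 0.017  0.1598]
331 255 [ 0.6903 -0.1785  0.0329]
318 235 [ 0.7083 -0.156   0.0891]
235 272 [0.5795 0.1932 0.2507]
200 272 [0.8213 0.076  0.0733]
438 198 [ 0.5474 -0.3764  0.139 ]
318 280 [ 0.5916 -0.012   0.109 ]
scene rim [ 0.6003 -0.0186] 0.0016552347244800439
vials [ 0.6016 -0.0189  0.1896] 7.486827193477829e-06
vials [ 0.6016 -0.0189  0.19  ] 7.481775074167606e-06
vials [ 0.6016 -0.0189  0.1894] 7.485822708012946e-06
handle 22 [ 0.613 -0.051  0.152] [array([ 0.6127, -0.051 ]), array([0.0043, 0.0093]), np.float64(12.3267)]
knob 49 [ 0.5976 -0.015 ]
side rim [ 0.6011 -0.021 ] 0.002578559640207232
vials [ 0.5996 -0.0199  0.1923] 2.343682328865656e-05
vials [ 0.5996 -0.0199  0.1923] 2.3434620929690074e-05
vials [ 0.5996 -0.0199  0.1923] 2.3428896559881667e-05
handle 301 [ 0.596 -0.011  0.172] [array([ 0.5988, -0.0164]), array([0.0124, 0.0761]), np.float64(10.9028)]
knob 493 [ 0.6047 -0.0176]
```

View pics/crops.png

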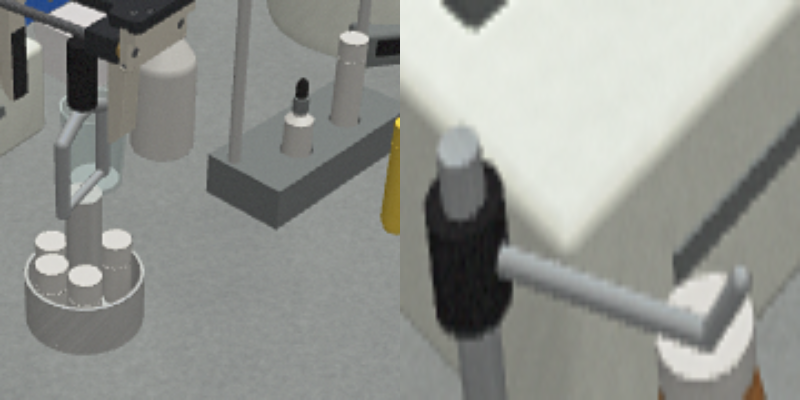

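The crop confirms it: the plain white tall tube is at crop (350,75), and the dropper's black teat is at (303,95). The hook tip turns up on the right at (740,280).

Next I'll get the pink and yellow positions and a pose planner.

```bash
cat >> h.py <<'E'
def pose(grasp,psi,lean):
    """grasp world m, azimuth deg, lean deg from vertical; tool y horizontal, tool x toward robot/low"""
    p,l=np.radians([psi,lean]); ca,sa=np.cos(p),np.sin(p)
    z=np.array([np.sin(l)*ca,np.sin(l)*sa,-np.cos(l)]); y=np.array([-sa,ca,0]); x=np.cross(y,z)
    Rm=np.c_[x,y,z]; return np.array(grasp)-.167*z,Rm
def delta(P0,R0,P1,R1):
    """total shift in current tool axes mm, turn rotvec in tool axes"""
    return (R0.T@(P1-P0)*1e3).round(1),R.from_matrix(R0.T@R1).as_rotvec().round(4)
def now(s=None):
    s=s or robot.read_state(); return np.array(s['tool_pos']),R.from_rotvec(s['orientation']).as_matrix()
def rows(P0,R0,P1,R1,n):
    """n equal rows: straight line of the TCP with even turning; per-row shift in the axes at each row"""
    w=R.from_matrix(R0.T@R1).as_rotvec()/n; out=[];Rc=R0;d=(P1-P0)/n
    for i in range(n): out.append([(Rc.T@d*1e3).round(1).tolist(),w.round(4).tolist()]); Rc=Rc@R.from_rotvec(w).as_matrix()
    return out
def ggrasp(P,Rm): return (P+.167*Rm[:,2]).round(4)
E
python3 - <<'E' | grep -v rect | tail -20
from m import L
from h import *
for n,rs in(('side',((445,475,225,290),(480,510,220,285))),('scene',((210,240,165,220),(180,212,148,180)))):
    c,im,W=L(n); hs=cv2.cvtColor(im,cv2.COLOR_BGR2HSV)
    for r in rs:
        s=np.s_[r[2]:r[3],r[0]:r[1]]; P=W[s][(hs[s][...,1]>90)]; P=P[P[:,2]>.01]; print(P.min(0).round(3),P.max(0).round(3))
P,Rm=now(); A=pose([.47,-.37,.25],-6.8,40)
print(R.from_matrix(Rm.T@A[1]).as_rotvec(),A[0])
up=P+[0,0,.1]; print(rows(up,Rm,*A,20)[0:20:4]); print(rows(up,Rm,*A,20))
E
```

```text
317 205 [ 0.5931 -0.0129  0.2663]
317 215 [ 0.5912 -0.0104  0.2486]
317 225 [ 0.5925 -0.0117  0.2274]
308 265 [0.5902 0.017  0.1598]
331 255 [ 0.6903 -0.1785  0.0329]
318 235 [ 0.7083 -0.156   0.0891]
235 272 [0.5795 0.1932 0.2507]
200 272 [0.8213 0.076  0.0733]
438 198 [ 0.5474 -0.3764  0.139 ]
318 280 [ 0.5916 -0.012   0.109 ]
[ 0.428 -0.427  0.01 ] [ 0.508 -0.285  0.122]
[ 0.388 -0.39   0.01 ] [ 0.417 -0.357  0.122]
[ 0.433 -0.315  0.011] [ 0.568 -0.226  0.262]
[ 0.391 -0.389  0.074] [ 0.422 -0.359  0.122]
[-0.50635385 -0.57027819 -1.38804183] [ 0.36340959 -0.35728986  0.37792942]
[[[-17.9, -11.8, 6.3], [-0.0253, -0.0285, -0.0694]], [[-13.1, -16.8, 6.6], [-0.0253, -0.0285, -0.0694]], [[-7.2, -20.3, 5.9], [-0.0253, -0.0285, -0.0694]], [[-0.7, -21.9, 4.2], [-0.0253, -0.0285, -0.0694]], [[5.7, -21.5, 1.7], [-0.0253, -0.0285, -0.0694]]]
[[[-17.9, -11.8, 6.3], [-0.0253, -0.0285, -0.0694]], [[-16.8, -13.2, 6.5], [-0.0253, -0.0285, -0.0694]], [[-15.7, -14.5, 6.6], [-0.0253, -0.0285, -0.0694]], [[-14.4, -15.7, 6.7], [-0.0253, -0.0285, -0.0694]], [[-13.1, -16.8, 6.6], [-0.0253, -0.0285, -0.0694]], [[-11.7, -17.8, 6.5], [-0.0253, -0.0285, -0.0694]], [[-10.3, -18.8, 6.4], [-0.0253, -0.0285, -0.0694]], [[-8.8, -19.6, 6.2], [-0.0253, -0.0285, -0.0694]], [[-7.2, -20.3, 5.9], [-0.0253, -0.0285, -0.0694]], [[-5.6, -20.9, 5.6], [-0.0253, -0.0285, -0.0694]], [[-4.0, -21.4, 5.2], [-0.0253, -0.0285, -0.0694]], [[-2.4, -21.7, 4.7], [-0.0253, -0.0285, -0.0694]], [[-0.7, -21.9, 4.2], [-0.0253, -0.0285, -0.0694]], [[0.9, -22.0, 3.6], [-0.0253, -0.0285, -0.0694]], [[2.5, -22.0, 3.0], [-0.0253, -0.0285, -0.0694]], [[4.1, -21.8, 2.4], [-0.0253, -0.0285, -0.0694]], [[5.7, -21.5, 1.7], [-0.0253, -0.0285, -0.0694]], [[7.2, -21.1, 1.0], [-0.0253, -0.0285, -0.0694]], [[8.7, -20.6, 0.2], [-0.0253, -0.0285, -0.0694]], [[10.1, -19.9, -0.6], [-0.0253, -0.0285, -0.0694]]]
```

apply_moves:
  series:
    - [[0,0,-35],[0,0,0]]
    - [[0,0,-35],[0,0,0]]
    - [[0,0,-35],[0,0,0]]
    - [[0,0,0],[0,0,-0.12]]
    - [[0,0,0],[0,0,-0.12]]
    - [[0,0,0],[0,0,-0.12]]
    - [[0,0,0],[0,0,-0.12]]
    - [[0,0,0],[0,0,-0.12]]
    - [[0,0,0],[0,0,-0.12]]
    - [[0,0,0],[0,0,-0.12]]
    - [[0,0,0],[0,0,-0.12]]
    - [[0,0,0],[0,0,-0.12]]
  claw: 0.6

```text
t: 1.15
tool_pos: [0.6, 0.0, 0.5093]
orientation: [-0.754, -3.049, 0.0]
force: [0.7, -0.3, -0.3]
opening: 0.0559
gripper_force: 0.0
```

apply_moves:
  series:
    - [[0,0,0],[0,0,-0.124]]
    - [[0,0,0],[0,0,-0.124]]
    - [[0,0,0],[0,0,-0.124]]
    - [[0,0,0],[0,-0.1,0]]
    - [[0,0,0],[0,-0.1,0]]
    - [[0,0,0],[0,-0.1,0]]
    - [[0,0,0],[0,-0.1,0]]
    - [[0,0,0],[0,-0.1,0]]
    - [[0,0,0],[0,-0.1,0]]
    - [[0,0,0],[0,-0.1,0]]
    - [[0,0,0],[0,0,0]]

```text
t: 2.07
tool_pos: [0.5992, 0.0002, 0.5084]
orientation: [0.144, 2.435, -0.053]
force: [-1.4, 0.6, -0.4]
opening: 0.0556
gripper_force: 0.0
```

```bash
cat > go.py <<'E'
import sys
from h import *
# usage: go.py gx gy gz psi lean -> delta from the measured pose
a=list(map(float,sys.argv[1:6])); s=robot.read_state(); P,Rm=now(s)
print('t',s['t'],'grasp',ggrasp(P,Rm),'open',s['opening'],'F',s['force'].round(1),s['gripper_force'])
z=Rm[:,2]; print('psi,lean',np.degrees([np.arctan2(z[1],z[0]),np.arccos(-z[2])]).round(2),'y',Rm[:,1].round(3),'q',s['q'].round(2))
print('delta',*delta(P,Rm,*pose(a[:3],a[3],a[4])))
E
python3 go.py .4744 -.3713 .26 -6.8 40
```

```text
t 2.0667 grasp [ 0.7064 -0.0126  0.381 ] open 0.055559222425062935 F [-1.4  0.6 -0.4] 0.0
psi,lean [-6.79 40.29] y [ 0.118  0.993 -0.   ] q [-0.08 -0.23  1.73 -0.03  0.94 -1.52]
delta [ 220.8 -383.7  -29.2] [0.0001 0.0051 0.0001]
```

apply_moves:
  series:
    - [[25.5,0,-21.5],[0,0,0]]
    - [[25.5,0,-21.5],[0,0,0]]
    - [[25.5,0,-21.5],[0,0,0]]
    - [[25.5,0,-21.5],[0,0,0]]
    - [[25.5,0,-21.5],[0,0,0]]
    - [[25.5,0,-21.5],[0,0,0]]

```text
t: 2.57
tool_pos: [0.3997, 0.0239, 0.5096]
orientation: [0.145, 2.442, -0.053]
force: [-1.0, -0.1, 0.3]
opening: 0.0557
gripper_force: 0.0
```

apply_moves:
  series:
    - [[5.7,-32,8.3],[0,0,0]]
    - [[5.7,-32,8.3],[0,0,0]]
    - [[5.7,-32,8.3],[0,0,0]]
    - [[5.7,-32,8.3],[0,0,0]]
    - [[5.7,-32,8.3],[0,0,0]]
    - [[5.7,-32,8.3],[0,0,0]]
    - [[5.7,-32,8.3],[0,0,0]]
    - [[5.7,-32,8.3],[0,0,0]]
    - [[5.7,-32,8.3],[0,0,0]]
    - [[5.7,-32,8.3],[0,0,0]]
    - [[5.7,-32,8.3],[0,0,0]]
    - [[5.7,-32,8.3],[0,0,0]]

```text
t: 3.57
tool_pos: [0.3756, -0.3526, 0.3949]
orientation: [0.177, 2.454, -0.051]
force: [-0.7, 0.8, 0.3]
opening: 0.0561
gripper_force: 0.0
```

```bash
python3 go.py .4744 -.3713 .212 -6.8 40; python3 - <<'E'
from h import *
c,im,d=cam('wrist','w1'); W=pts(c,d); np.savez('w1.npz',im=im,d=d,**c)
m=(abs(W[...,0]-.551)<.03)&(abs(W[...,1]+.38)<.03)&(abs(W[...,2]-.137)<.006)
P=W[m]; print(len(P),P.mean(0) if len(P) else 0,cv2.minEnclosingCircle(P[:,:2].astype(np.float32)) if len(P) else 0)
m=(abs(W[...,0]-.551)<.03)&(abs(W[...,1]+.38)<.03)&(W[...,2]>.06)&(W[...,2]<.13); P=W[m]; print(len(P),P.min(0),P.max(0))
E
```

```text
t 3.5667 grasp [ 0.48   -0.3663  0.2653] open 0.056055843774865256 F [-0.7  0.8  0.3] 0.0
psi,lean [-7.47 39.06] y [0.14  0.99  0.009] q [-1.04 -0.34  2.02  0.6   1.08 -2.65]
delta [40.  -7.4 38.3] [-0.0076 -0.0163 -0.0226]
1103 [ 0.5443368  -0.3821666   0.13864099] ((0.5481180548667908, -0.38334032893180847), 0.015326988883316517)
2272 [ 0.53280394 -0.39691515  0.06000832] [ 0.5519399  -0.36867068  0.12997041]
```

The wrist crop isn't needed: the tube top is at (0.550,-0.382). Joint 6 is almost at its limit, so I'm switching to a more radial approach azimuth, with a bit more lean.

```bash
python3 go.py .46 -.3557 .221 -16 42; sed -n 1,3p go.py >/dev/null
```

```text
t 3.6167 grasp [ 0.4806 -0.3694  0.2647] open 0.05618923091806053 F [-2.2  0.4 -0.7] 0.0
psi,lean [-7.76 38.97] y [0.141 0.99  0.005] q [-1.04 -0.33  2.02  0.6   1.08 -2.66]
delta [52.9 26.5 20.9] [ 0.0932 -0.0532  0.1019]
```

apply_moves:
  series:
    - [[0,0,0],[0.023,-0.013,0.026]]
    - [[0,0,0],[0.023,-0.013,0.026]]
    - [[0,0,0],[0.023,-0.013,0.026]]
    - [[0,0,0],[0.023,-0.013,0.026]]
    - [[0,0,0],[0,0,0]]

```text
t: 4.03
tool_pos: [0.3773, -0.3502, 0.397]
orientation: [0.329, 2.387, -0.127]
force: [-0.7, 0.8, -0.1]
opening: 0.056
gripper_force: 0.0
```

```bash
python3 go.py .46 -.3557 .221 -16 42
```

```text
t 4.0333 grasp [ 0.4852 -0.3805  0.2733] open 0.05604329728486274 F [-0.7  0.8 -0.1] 0.0
psi,lean [-15.69  42.19] y [ 0.27   0.963 -0.   ] q [-1.02 -0.4   2.07  0.59  0.97 -2.53]
delta [57.5 17.7 17.9] [0.0036 0.0032 0.0042]
```

apply_moves:
  series:
    - [[14,4,4.5],[0,0,0]]
    - [[14,4,4.5],[0,0,0]]
    - [[14,5,4.5],[0,0,0]]
    - [[14,5,4.5],[0,0,0]]
    - [[0,0,0],[0,0,0]]

```text
t: 4.45
tool_pos: [0.3529, -0.3237, 0.3429]
orientation: [0.327, 2.391, -0.122]
force: [0.2, -0.6, -0.3]
opening: 0.056
gripper_force: 0.0
```

```bash
python3 go.py .550 -.3815 .117 -16 42
```

```text
t 4.45 grasp [ 0.4606 -0.3533  0.2187] open 0.05596319943900068 F [ 0.2 -0.6 -0.3] 0.0
psi,lean [-15.38  41.96] y [0.268 0.964 0.002] q [-1.04 -0.47  2.22  0.63  0.92 -2.61]
delta [ -1.6  -2.3 138.3] [ 0.0072 -0.0008  0.0047]
```

apply_moves:
  series:
    - [[0,-0.5,20],[0.004,0,0.003]]
    - [[0,-0.5,20],[0.003,0,0.002]]
    - [[0,-0.5,20],[0,0,0]]
    - [[-0.5,-0.5,20],[0,0,0]]
    - [[-0.5,0,10],[0,0,0]]
    - [[0,0,10],[0,0,0]]
    - [[0,0,0],[0,0,0]]

```text
t: 5.03
tool_pos: [0.4199, -0.3459, 0.2723]
orientation: [0.337, 2.388, -0.132]
force: [-1.0, 0.5, -1.4]
opening: 0.056
gripper_force: 0.0
```

```bash
python3 go.py .550 -.3815 .117 -16 42; python3 - <<'E'
from h import *
c,im,d=cam('wrist'); c,im2,d2=cam('side')
cv2.imwrite('pics/a.png',np.hstack([cv2.resize(im,(440,330)),im2[110:290,330:530].repeat(2,0).repeat(2,1)[:330,:360]]))
E
```

```text
t 5.0333 grasp [ 0.5274 -0.3772  0.1484] open 0.055974573181944 F [-1.   0.5 -1.4] 0.0
psi,lean [-16.24  42.09] y [ 0.278  0.961 -0.002] q [-0.93 -0.17  2.13  0.7   0.68 -2.66]
delta [ 3.8  1.8 38.6] [-0.0029  0.0016 -0.0001]
```

View pics/a.png

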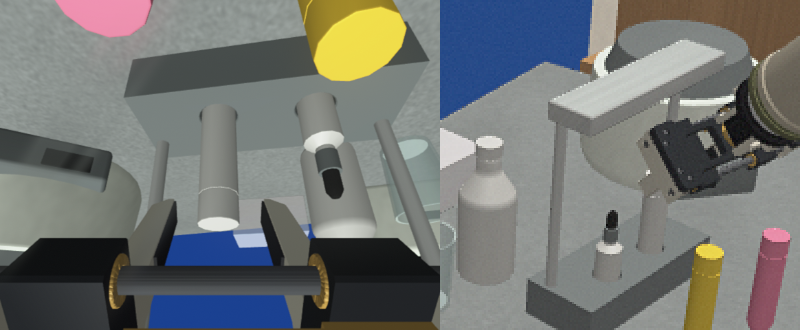

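The tube at (220,165) lies between the fingers and the body is clear of the bar. Joint 6 needs more margin, so I'll turn the azimuth further.

```bash
python3 - <<'E'
from h import *
P,Rm=now()
for psi,l,g in((-24,42,(.5274,-.3752,.1484)),):
    A=pose(g,psi,l); print(*rows(P,Rm,*A,4),sep='\n'); print(delta(*A,*pose((.550,-.3815,.117),psi,l)))
E
```

```text
[[-0.0, 4.3, 0.4], [0.0223, 0.0008, 0.026]]
[[0.1, 4.3, 0.3], [0.0223, 0.0008, 0.026]]
[[0.2, 4.3, 0.2], [0.0223, 0.0008, 0.026]]
[[0.3, 4.3, 0.1], [0.0223, 0.0008, 0.026]]
(array([ 3.8,  3.4, 38.9]), array([0., 0., 0.]))
```

apply_moves:
  series:
    - [[0,4.3,0.3],[0.022,0.001,0.026]]
    - [[0,4.3,0.3],[0.022,0.001,0.026]]
    - [[0,4.3,0.2],[0.022,0.001,0.026]]
    - [[0,4.3,0.2],[0.022,0.001,0.026]]
    - [[1,1,8],[0,0,0]]
    - [[1,1,8],[0,0,0]]
    - [[1,1,8],[0,0,0]]
    - [[0.8,0.4,8],[0,0,0]]
    - [[0,0,6.5],[0,0,0]]
    - [[0,0,0],[0,0,0]]

```text
t: 5.97
tool_pos: [0.4476, -0.3362, 0.2394]
orientation: [0.504, 2.367, -0.191]
force: [0.1, -0.1, 0.4]
opening: 0.0558
gripper_force: 0.0
```

```bash
python3 go.py .550 -.3815 .117 -24 42
```

```text
t 5.9667 grasp [ 0.5495 -0.3814  0.115 ] open 0.05584703207474635 F [ 0.1 -0.1  0.4] 0.0
psi,lean [-23.94  41.86] y [0.407 0.913 0.001] q [-0.83 -0.09  2.13  0.6   0.49 -2.42]
delta [-1.3  0.2 -1.1] [ 0.0007 -0.0025 -0.0012]
```

apply_moves:
  series:
    - [[0,0,0],[0,0,0]]
    - [[0,0,0],[0,0,0]]
    - [[0,0,0],[0,0,0]]
    - [[0,0,0],[0,0,0]]
    - [[0,0,0],[0,0,0]]
    - [[0,0,0],[0,0,0]]
  claw: 0
  newtons: 20

```text
t: 6.47
tool_pos: [0.4475, -0.3362, 0.2416]
orientation: [0.504, 2.364, -0.193]
force: [-0.0, 0.0, 0.3]
opening: 0.0288
gripper_force: 19.9
```

apply_moves:
  series:
    - [[-3.3,0,-3.7],[0,0,0]]
    - [[-3.3,0,-3.7],[0,0,0]]
    - [[-3.3,0,-3.7],[0,0,0]]
    - [[-3.3,0,-3.7],[0,0,0]]
    - [[-3.3,0,-3.7],[0,0,0]]
    - [[-3.3,0,-3.7],[0,0,0]]
    - [[0,0,0],[0,0,0]]

```text
t: 7.05
tool_pos: [0.4462, -0.3353, 0.2692]
orientation: [0.503, 2.37, -0.192]
force: [-7.6, -0.3, -6.4]
opening: 0.0285
gripper_force: 19.9
```

```bash
python3 go.py .4669 -.3444 .145 -24 42; python3 - <<'E'
from h import *
c,im2,d2=cam('side')
cv2.imwrite('pics/b.png',im2[110:290,330:530].repeat(2,0).repeat(2,1))
E
```

```text
t 7.05 grasp [ 0.5477 -0.3804  0.1446] open 0.02850390434144409 F [-7.6 -0.3 -6.4] 19.915743302553892
psi,lean [-23.96  41.71] y [ 0.406  0.914 -0.   ] q [-0.83 -0.15  2.12  0.53  0.55 -2.35]
delta [ 66.6   0.2 -59.2] [ 0.0004 -0.0051  0.0005]
```

View pics/b.png

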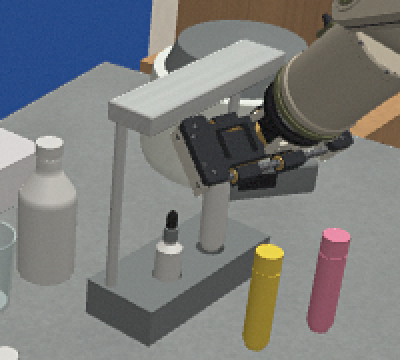

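The tube is out of its hole, and the gripper touches the bar lightly (about 10 N). I'm backing straight off.

apply_moves:
  series:
    - [[4,0,-3.5],[0,0,0]]
    - [[6,0,-5.5],[0,0,0]]
    - [[11,0,-10],[0,0,0]]
    - [[11,0,-10],[0,0,0]]
    - [[11,0,-10],[0,0,0]]
    - [[11,0,-10],[0,0,0]]
    - [[11,0,-10],[0,0,0]]
    - [[0,0,0],[0,0,0]]

```text
t: 7.77
tool_pos: [0.3658, -0.2995, 0.2714]
orientation: [0.504, 2.364, -0.193]
force: [1.1, -0.0, -0.9]
opening: 0.0284
gripper_force: 19.9
```

```bash
python3 go.py .48 -.344 .27 -24 42
```

```text
t 7.7667 grasp [ 0.4679 -0.345   0.1473] open 0.028419852456826128 F [ 1.1 -0.  -0.9] 19.915971932932734
psi,lean [-24.05  42.01] y [0.408 0.913 0.   ] q [-0.93 -0.44  2.34  0.57  0.65 -2.43]
delta [-90.1   5.8 -84. ] [-0.0005  0.0002 -0.0011]
```

apply_moves:
  series:
    - [[-12.3,0,-13.6],[0,0,0]]
    - [[-12.3,0,-13.6],[0,0,0]]
    - [[-12.3,0,-13.6],[0,0,0]]
    - [[-12.3,0,-13.6],[0,0,0]]
    - [[-12.3,0,-13.6],[0,0,0]]
    - [[-12.3,0,-13.6],[0,0,0]]
    - [[0,0,0],[0,0,0]]

```text
t: 8.35
tool_pos: [0.3684, -0.3014, 0.3871]
orientation: [0.501, 2.357, -0.199]
force: [0.7, -0.4, 1.0]
opening: 0.0285
gripper_force: 19.9
```

```bash
python3 go.py .48 -.0423 .255 10.9 42; python3 - <<'E'
from h import *
P,Rm=now(); print(*rows(P,Rm,*pose((.48,-.0423,.255),10.9,42),16),sep='\n')
E
```

```text
t 8.35 grasp [ 0.4711 -0.3477  0.2639] open 0.028493829284335477 F [ 0.7 -0.4  1. ] 19.91633196361363
psi,lean [-24.28  42.46] y [ 0.408  0.913 -0.003] q [-0.93 -0.57  2.21  0.44  0.87 -2.25]
delta [ 75.2 218.  -59. ] [-0.4126  0.0067 -0.45  ]
[[4.7, 13.6, -3.7], [-0.0258, 0.0004, -0.0281]]
[[4.3, 13.8, -3.3], [-0.0258, 0.0004, -0.0281]]
[[3.9, 14.0, -3.0], [-0.0258, 0.0004, -0.0281]]
[[3.5, 14.2, -2.6], [-0.0258, 0.0004, -0.0281]]
[[3.1, 14.4, -2.2], [-0.0258, 0.0004, -0.0281]]
[[2.7, 14.5, -1.9], [-0.0258, 0.0004, -0.0281]]
[[2.3, 14.6, -1.5], [-0.0258, 0.0004, -0.0281]]
[[1.9, 14.7, -1.1], [-0.0258, 0.0004, -0.0281]]
[[1.5, 14.8, -0.7], [-0.0258, 0.0004, -0.0281]]
[[1.1, 14.8, -0.3], [-0.0258, 0.0004, -0.0281]]
[[0.7, 14.9, 0.0], [-0.0258, 0.0004, -0.0281]]
[[0.2, 14.9, 0.4], [-0.0258, 0.0004, -0.0281]]
[[-0.2, 14.9, 0.8], [-0.0258, 0.0004, -0.0281]]
[[-0.6, 14.8, 1.2], [-0.0258, 0.0004, -0.0281]]
[[-1.0, 14.8, 1.6], [-0.0258, 0.0004, -0.0281]]
[[-1.4, 14.7, 2.0], [-0.0258, 0.0004, -0.0281]]
```

apply_moves:
  series:
    - [[9.4,27.3,-7.4],[0,0,0]]
    - [[9.4,27.3,-7.4],[0,0,0]]
    - [[9.4,27.3,-7.4],[0,0,0]]
    - [[9.4,27.3,-7.4],[0,0,0]]
    - [[9.4,27.3,-7.4],[0,0,0]]
    - [[9.4,27.3,-7.4],[0,0,0]]
    - [[9.4,27.3,-7.4],[0,0,0]]
    - [[9.4,27.3,-7.4],[0,0,0]]

```text
t: 9.02
tool_pos: [0.3885, -0.0647, 0.375]
orientation: [0.508, 2.376, -0.194]
force: [-0.0, 0.1, 0.3]
opening: 0.0288
gripper_force: 19.9
```

apply_moves:
  series:
    - [[0,0,0],[-0.052,0.001,-0.056]]
    - [[0,0,0],[-0.052,0.001,-0.056]]
    - [[0,0,0],[-0.052,0.001,-0.056]]
    - [[0,0,0],[-0.052,0.001,-0.056]]
    - [[0,0,0],[-0.052,0.001,-0.056]]
    - [[0,0,0],[-0.052,0.001,-0.056]]
    - [[0,0,0],[-0.052,0.001,-0.056]]
    - [[0,0,0],[-0.052,0.001,-0.056]]
    - [[0,0,0],[0,0,0]]

```text
t: 9.77
tool_pos: [0.3934, -0.067, 0.3752]
orientation: [-0.223, 2.42, 0.109]
force: [0.3, 0.1, -0.4]
opening: 0.0286
gripper_force: 19.9
```

```bash
python3 go.py .48 -.0423 .20 10.9 42; cat > near.py <<'E'
from h import *
from scipy.optimize import least_squares
def carrier(n,c,im,d,c0=(.6006,-.0192)):
    W=pts(c,d); Z=W[...,2]; near=np.hypot(W[...,0]-c0[0],W[...,1]-c0[1])<.06; o={}
    a=W[near&(abs(Z-.0705)<.003)&(im.max(-1)>150)][:,:2]
    def f(p):
        ang=p[2]+np.radians([0,60,-60,120,-120]); C=p[:2]+.032*np.c_[np.cos(ang),np.sin(ang)]
        return np.maximum(np.hypot(*(a[:,None]-C).transpose(2,0,1)).min(1)-.0135,0)
    if len(a)>30: s=least_squares(f,[*c0,.19],diff_step=1e-3); print(n,'vials',len(a),s.x.round(4),s.cost)
    k=W[near&(Z>.222)&(Z<.27)&(im.max(-1)<70)][:,:2]
    if len(k)>30: s=least_squares(lambda p:np.hypot(*(k-p).T)-.012,c0,loss='soft_l1',f_scale=.001); print(n,'knob',len(k),s.x.round(4))
    q=W[near&(abs(Z-.0495)<.002)][:,:2]
    if len(q)>30: s=least_squares(lambda p:np.hypot(*(q-p).T)-.0505,c0,loss='soft_l1',f_scale=.001); print(n,'rim',len(q),s.x.round(4))
if __name__=='__main__':
    out=[]
    for n in('scene','side','wrist'):
        c,im,d=cam(n); np.savez(n+'2.npz',im=im,d=d,**c); carrier(n,c,im,d); out.append(im)
    cv2.imwrite('pics/n1.png',np.hstack([cv2.resize(out[2],(400,300)),cv2.resize(out[1][130:355,200:500],(400,300))]))
E
python3 near.py
```

```text
t 9.7667 grasp [ 0.5003 -0.0439  0.2489] open 0.02857412346474614 F [ 0.3  0.1 -0.4] 19.913569567725062
psi,lean [12.16 40.9 ] y [-0.19   0.982  0.018] q [-0.51 -0.83  2.38  0.51  1.08 -2.39]
delta [50.2  6.9 24.3] [ 0.0143 -0.0194 -0.0116]
scene vials 699 [ 0.6019 -0.0187  0.1908] 1.4388888321698684e-05
scene knob 199 [ 0.601 -0.019]
scene rim 191 [ 0.6006 -0.0187]
side vials 435 [ 0.5996 -0.0198  0.1815] 3.0780279610737294e-05
side knob 334 [ 0.6005 -0.0206]
side rim 218 [ 0.6006 -0.0207]
wrist vials 1746 [ 0.5991 -0.02    0.1825] 2.059302896794418e-05
wrist rim 1260 [ 0.6002 -0.0198]
```

View pics/n1.png

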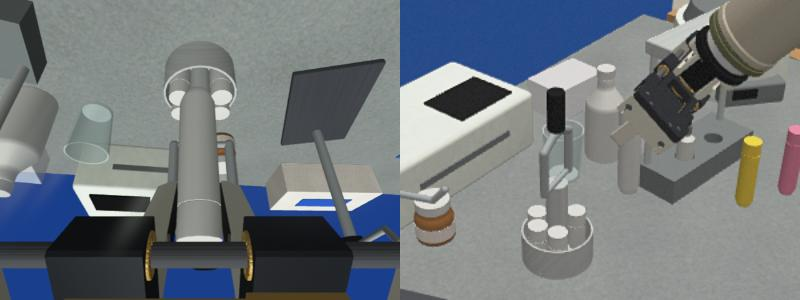

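```bash
python3 go.py .4954 -.0395 .195 10.7 41.9; cat > tube.py <<'E'
from h import *
from scipy.optimize import least_squares
P,Rm=now(); g=ggrasp(P,Rm); A=[]
for n in('side','wrist','scene'):
    c,im,d=cam(n); W=pts(c,d); dz=g[2]-W[...,2]
    m=(np.hypot(W[...,0]-g[0],W[...,1]-g[1])<.022)&(dz>.028)&(dz<.082)&(im.max(-1)>70); a=W[m]
    a=a[::max(1,len(a)//300)]
    if len(a)<20: print(n,len(a)); continue
    f=lambda p,a=a:np.hypot(a[:,0]-p[0]-p[2]*(a[:,2]-g[2]),a[:,1]-p[1]-p[3]*(a[:,2]-g[2]))-.0145
    s=least_squares(f,[g[0],g[1],0,0],loss='soft_l1',f_scale=.001); print(n,len(a),s.x.round(4),a[:,2].min().round(4)); A.append(a)
a=np.vstack(A); s=least_squares(lambda p:f(p,a),[g[0],g[1],0,0],loss='soft_l1',f_scale=.001); x=s.x
print('all: axis at grasp z',x.round(4),'rel',(x[:2]-g[:2]).round(4),'foot xy',(x[:2]-.0955*x[2:]).round(4))
E

```

```text
t 9.9167 grasp [ 0.5003 -0.0445  0.249 ] open 0.02861763845576779 F [-0.3  0.2 -0.7] 19.914948223158717
psi,lean [11.79 40.86] y [-0.184  0.983  0.018] q [-0.51 -0.83  2.38  0.51  1.08 -2.38]
delta [41.4  6.9 38.4] [ 0.0123 -0.0184 -0.0131]
```

apply_moves:
  series:
    - [[8,1.4,7.7],[0.004,-0.006,-0.004]]
    - [[8,1.4,7.7],[0.004,-0.006,-0.004]]
    - [[8,1.4,7.7],[0.004,-0.006,-0.004]]
    - [[8,1.4,7.7],[0,0,0]]
    - [[9,1.4,7.7],[0,0,0]]
    - [[0,0,0],[0,0,0]]
    - [[0,0,0],[0,0,0]]

```text
t: 10.5
tool_pos: [0.3865, -0.0601, 0.3188]
orientation: [-0.227, 2.403, 0.089]
force: [0.4, -0.1, 0.6]
opening: 0.0285
gripper_force: 19.9
```

```bash
python3 go.py .5691 -.0255 .195 10.7 41.9; python3 tube.py
```

```text
t 10.5 grasp [ 0.4959 -0.0389  0.1944] open 0.02853726643498227 F [ 0.4 -0.1  0.6] 19.914774801582098
psi,lean [10.97 41.84] y [-0.188  0.982  0.002] q [-0.5  -0.85  2.49  0.54  0.97 -2.45]
delta [-55.7  -0.1  49.2] [ 0.0031 -0.0011  0.0009]
side 396 [ 0.4962 -0.0386 -0.      0.0171] 0.1127
wrist 316 [ 0.4964 -0.0382 -0.0019  0.0142] 0.1126
scene 106 [ 0.4974 -0.0371 -0.0061  0.0201] 0.1151
all: axis at grasp z [ 0.4969 -0.038   0.0053  0.019 ] rel [0.001  0.0009] foot xy [ 0.4964 -0.0398]
```

apply_moves:
  series:
    - [[-9,-0.1,8],[-0.004,0,0.004]]
    - [[-9,-0.1,8],[-0.004,0,0.004]]
    - [[-9,-0.1,8],[-0.004,0,0.003]]
    - [[-9,-0.1,8],[0,0,0]]
    - [[-9,-0.1,8],[0,0,0]]
    - [[-6,-0.1,5.5],[0,0,0]]
    - [[-3.5,-0.1,3],[0,0,0]]
    - [[0,0,0],[0,0,0]]
    - [[0,0,0],[0,0,0]]

```text
t: 11.4
tool_pos: [0.4586, -0.0473, 0.3203]
orientation: [-0.221, 2.403, 0.108]
force: [-0.7, -0.1, -0.0]
opening: 0.0285
gripper_force: 19.9
```

```bash
python3 go.py .5691 -.0255 .195 10.7 41.9; python3 tube.py; python3 near.py
```

```text
t 11.4 grasp [ 0.5678 -0.0242  0.1961] open 0.028534687858050842 F [-0.7 -0.1 -0. ] 19.915359104052186
psi,lean [11.94 41.91] y [-0.188  0.982  0.017] q [-0.37 -0.55  2.32  0.53  0.8  -2.39]
delta [-0.1  0.9  1.5] [ 0.0145  0.0001 -0.0091]
side 423 [ 0.5671 -0.0249 -0.0257 -0.0184] 0.1144
wrist 303 [ 0.5676 -0.0232  0.0017  0.0013] 0.1144
scene 174 [ 0.569  -0.0224  0.0089 -0.0024] 0.1143
all: axis at grasp z [ 0.5679 -0.024  -0.0051 -0.0092] rel [0.0001 0.0002] foot xy [ 0.5683 -0.0231]
scene vials 704 [ 0.6018 -0.0186  0.1886] 1.1092607818427176e-05
scene knob 201 [ 0.601 -0.019]
scene rim 182 [ 0.6009 -0.0188]
side vials 365 [ 0.5993 -0.0199  0.1613] 2.5872162794350238e-05
side knob 338 [ 0.6005 -0.0205]
side rim 210 [ 0.6002 -0.0203]
wrist vials 4171 [ 0.5993 -0.02    0.1865] 4.7763241243665015e-05
wrist knob 2734 [ 0.6    -0.0198]
wrist rim 2511 [ 0.6004 -0.0197]
```

apply_moves:
  series:
    - [[-0.4,-1.7,0.3],[0,0,0]]
    - [[6.7,0,7.4],[0,0,0]]
    - [[6.7,0,7.4],[0,0,0]]
    - [[6.7,0,7.4],[0,0,0]]
    - [[6.7,0,7.4],[0,0,0]]
    - [[0,0,0],[0,0,0]]
    - [[0,0,0],[0,0,0]]

```text
t: 12.28
tool_pos: [0.4586, -0.048, 0.2786]
orientation: [-0.22, 2.405, 0.109]
force: [0.1, 0.5, -0.1]
opening: 0.0284
gripper_force: 19.9
```

```bash
python3 go.py .5688 -.0256 .115 11.9 41.9; python3 tube.py
```

```text
t 12.2833 grasp [ 0.5674 -0.0248  0.154 ] open 0.028413259391357706 F [ 0.1  0.5 -0.1] 19.915215354412794
psi,lean [12.03 41.78] y [-0.188  0.982  0.018] q [-0.37 -0.48  2.36  0.59  0.72 -2.46]
delta [25.4 -1.5 29.9] [ 0.0015 -0.0021 -0.0261]
side 457 [ 0.569  -0.0243  0.007  -0.004 ] 0.072
wrist 316 [ 5.68e-01 -2.41e-02  4.00e-04 -2.80e-03] 0.0722
scene 40 [ 0.5697 -0.0233  0.0082  0.0029] 0.0784
all: axis at grasp z [ 0.5685 -0.0241  0.0048 -0.0014] rel [0.0011 0.0007] foot xy [ 0.568 -0.024]
```

apply_moves:
  series:
    - [[-0.3,-1.2,0.3],[0,0,0]]
    - [[6.7,0,7.4],[0,0,0]]
    - [[6.7,0,7.4],[0,0,0]]
    - [[6.7,0,7.4],[0,0,0]]
    - [[5,0,5.6],[0,0,0]]
    - [[0,0,0],[0,0,0]]
    - [[0,0,0],[0,0,0]]

```text
t: 13.02
tool_pos: [0.4591, -0.0486, 0.2416]
orientation: [-0.22, 2.405, 0.109]
force: [0.1, -0.6, 0.4]
opening: 0.0286
gripper_force: 19.9
```

```bash
python3 go.py .5688 -.0256 .1015 11.9 41.9; python3 near.py
```

```text
t 13.0167 grasp [ 0.5681 -0.0254  0.1171] open 0.028573631566724624 F [ 0.1 -0.6  0.4] 19.91290871053934
psi,lean [12.   41.82] y [-0.188  0.982  0.018] q [-0.37 -0.41  2.38  0.66  0.64 -2.56]
delta [10.1 -0.4 12.1] [ 0.0011 -0.0014 -0.0259]
scene vials 694 [ 0.6019 -0.0187  0.1924] 1.1789646424800419e-05
scene knob 193 [ 0.601 -0.019]
scene rim 192 [ 0.6005 -0.019 ]
side vials 337 [ 0.5999 -0.0202  0.1984] 3.0941763299679485e-05
side knob 336 [ 0.6006 -0.0206]
side rim 200 [ 0.6012 -0.022 ]
wrist vials 3972 [ 0.5991 -0.02    0.1859] 4.666433349340003e-05
wrist rim 3082 [ 0.6006 -0.0196]
```

apply_moves:
  series:
    - [[2.7,0,3],[0,0,0]]
    - [[2.7,0,3],[0,0,0]]
    - [[1.3,0,1.5],[0,0,0]]
    - [[1.3,0,1.5],[0,0,0]]
    - [[0,0,0],[0,0,0]]
    - [[0,0,0],[0,0,0]]

```text
t: 13.67
tool_pos: [0.4595, -0.0485, 0.2305]
orientation: [-0.22, 2.403, 0.108]
force: [0.2, 0.3, -0.2]
opening: 0.0287
gripper_force: 19.9
```

apply_moves:
  series:
    - [[0.7,0,0.7],[0,0,0]]
    - [[0.7,0,0.7],[0,0,0]]
    - [[0,0,0],[0,0,0]]
    - [[0,0,0],[0,0,0]]

```text
t: 14.0
tool_pos: [0.4595, -0.0485, 0.2287]
orientation: [-0.22, 2.403, 0.108]
force: [0.5, 0.7, -0.1]
opening: 0.0283
gripper_force: 19.9
```

```bash
python3 go.py .5688 -.0256 .1015 11.9 41.9
```

```text
t 14.0 grasp [ 0.5686 -0.0254  0.1045] open 0.028308122330270902 F [ 0.5  0.7 -0.1] 19.913135971874
psi,lean [11.92 41.92] y [-0.188  0.982  0.017] q [-0.37 -0.38  2.39  0.7   0.61 -2.6 ]
delta [ 1.8 -0.2  2.3] [ 0.0002  0.0004 -0.0249]
```

apply_moves:
  series:
    - [[0.7,0,0.8],[0,0,0]]
    - [[0.7,0,0.8],[0,0,0]]
    - [[0,0,0],[0,0,0]]

```text
t: 14.25
tool_pos: [0.46, -0.0486, 0.2274]
orientation: [-0.22, 2.401, 0.107]
force: [-0.9, 1.0, 4.5]
opening: 0.0285
gripper_force: 19.9
```

apply_moves:
  series:
    - [[0.7,0,0.8],[0,0,0]]
    - [[0.3,0,0.4],[0,0,0]]
    - [[0,0,0],[0,0,0]]

```text
t: 14.5
tool_pos: [0.4607, -0.0488, 0.2271]
orientation: [-0.22, 2.399, 0.106]
force: [-5.9, 0.2, 12.7]
opening: 0.0284
gripper_force: 19.9
```

```bash
python3 go.py .5688 -.0256 .1015 11.9 41.9
```

```text
t 14.5 grasp [ 0.5703 -0.0258  0.1032] open 0.02843788857023077 F [-5.9  0.2 12.7] 19.94793562218547
psi,lean [11.82 42.13] y [-0.188  0.982  0.015] q [-0.37 -0.37  2.39  0.71  0.6  -2.61]
delta [1.6 0.3 0.3] [-0.0009  0.004  -0.0241]
```

apply_moves:
  series:
    - [[-0.7,0,-0.8],[0,0,0]]
    - [[0,0,0],[0,0,0]]

```text
t: 14.67
tool_pos: [0.4602, -0.0487, 0.2273]
orientation: [-0.22, 2.4, 0.106]
force: [-0.6, -0.1, 6.5]
opening: 0.0284
gripper_force: 20.0
```

apply_moves:
  series:
    - [[0,0,0],[0,0,0]]
    - [[0,0,0],[0,0,0]]
    - [[0,0,0],[0,0,0]]
    - [[0,0,0],[0,0,0]]
    - [[0,0,-8],[0,0,0]]
    - [[0,0,-15],[0,0,0]]
    - [[0,0,-15],[0,0,0]]
    - [[0,0,-15],[0,0,0]]
    - [[0,0,-15],[0,0,0]]
    - [[0,0,-15],[0,0,0]]
    - [[0,0,0],[0,0,0]]
  claw: 0.55

```text
t: 15.58
tool_pos: [0.405, -0.0604, 0.2899]
orientation: [-0.22, 2.4, 0.105]
force: [1.7, 1.1, 0.9]
opening: 0.0513
gripper_force: 0.0
```

```bash
cat > t2.py <<'E'
from h import *
for n in('side','wrist','scene'):
    c,im,d=cam(n); W=pts(c,d)
    m=(np.hypot(W[...,0]-.569,W[...,1]+.0256)<.02)&(W[...,2]>.08)&(W[...,2]<.15); a=W[m]
    t=a[a[:,2]>.115]; print(n,len(a),a[:,2].max().round(4),cv2.minEnclosingCircle(t[:,:2].astype(np.float32)))
E
python3 go.py .5 -.04 .35 12 0; python3 near.py; python3 t2.py
```

```text
t 15.5833 grasp [ 0.5146 -0.0376  0.1659] open 0.05127794900897834 F [1.7 1.1 0.9] 0.0
psi,lean [11.75 42.07] y [-0.188  0.982  0.015] q [-0.48 -0.72  2.48  0.59  0.86 -2.5 ]
delta [-224.2    5.5 -103.5] [ 0.0064  0.7342 -0.0251]
scene vials 686 [ 0.6021 -0.0187  0.1887] 1.1682247658699691e-05
scene knob 204 [ 0.601  -0.0189]
scene rim 196 [ 0.601  -0.0188]
side vials 330 [ 0.6    -0.0203  0.1866] 2.7977169671003555e-05
side knob 335 [ 0.6005 -0.0206]
side rim 215 [ 0.6011 -0.0218]
wrist vials 2464 [ 0.5991 -0.02    0.1859] 2.612219185434235e-05
wrist rim 1748 [ 0.6007 -0.0196]
side 482 0.133 ((0.5709710121154785, -0.024216018617153168), 0.01836409606039524)
wrist 4359 0.1327 ((0.5711458921432495, -0.02514556609094143), 0.018116574734449387)
scene 179 0.1317 ((0.5729866027832031, -0.02267816849052906), 0.016066890209913254)
```

View pics/n1.png

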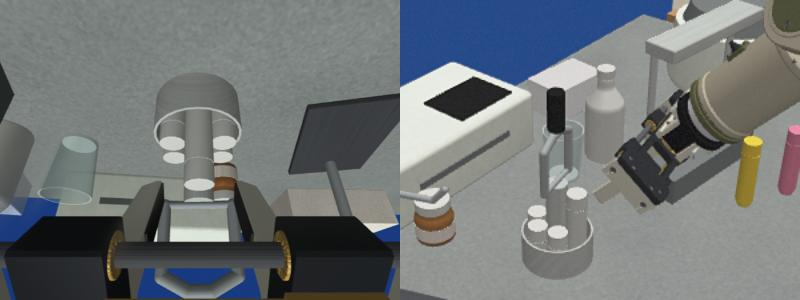

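```bash
python3 - <<'E'
from h import *
P,Rm=now(); A=pose((.45,-.05,.315),10.7,0); print(*rows(P,Rm,*A,10),sep='\n'); print(delta(*A,*pose((.6003,-.0197,.335),10.7,0)))
c,im,d=cam('wrist'); W=pts(c,d); m=np.hypot(W[...,0]-.5675,W[...,1]+.0257)<.010; z=W[m][:,2]; print(np.percentile(z[z>.1],[50,90,99]))
E
```

```text
[[-16.4, 0.5, -11.5], [0.0018, 0.073, -0.0004]]
[[-15.5, 0.4, -12.7], [0.0018, 0.073, -0.0004]]
[[-14.6, 0.4, -13.8], [0.0018, 0.073, -0.0004]]
[[-13.5, 0.4, -14.8], [0.0018, 0.073, -0.0004]]
[[-12.4, 0.3, -15.7], [0.0018, 0.073, -0.0004]]
[[-11.2, 0.3, -16.6], [0.0018, 0.073, -0.0004]]
[[-10.0, 0.3, -17.4], [0.0018, 0.073, -0.0004]]
[[-8.7, 0.2, -18.1], [0.0018, 0.073, -0.0004]]
[[-7.4, 0.2, -18.7], [0.0018, 0.073, -0.0004]]
[[-6.0, 0.2, -19.1], [0.0018, 0.073, -0.0004]]
(array([-153.3,    1.9,  -20. ]), array([0., 0., 0.]))
[0.12618141 0.12649302 0.12669046]
```

The tube's top is at 0.126 m, so it is seated on the tray floor. Now for the knob.

apply_moves:
  series:
    - [[-16.4,0.5,-11.5],[0.002,0.073,0]]
    - [[-15.5,0.4,-12.7],[0.002,0.073,0]]
    - [[-14.6,0.4,-13.8],[0.002,0.073,0]]
    - [[-13.5,0.4,-14.8],[0.002,0.073,0]]
    - [[-12.4,0.3,-15.7],[0.002,0.073,0]]
    - [[-11.2,0.3,-16.6],[0.002,0.073,0]]
    - [[-10,0.3,-17.4],[0.002,0.073,0]]
    - [[-8.7,0.2,-18.1],[0.002,0.073,0]]
    - [[-7.4,0.2,-18.7],[0.002,0.073,0]]
    - [[-6,0.2,-19.1],[0.002,0.073,0]]
    - [[0,0,0],[0,0,0]]
  claw: 0.7

```text
t: 16.85
tool_pos: [0.4513, -0.0498, 0.4861]
orientation: [-0.288, 3.128, -0.004]
force: [1.0, -0.5, 1.0]
opening: 0.0648
gripper_force: 0.0
```

apply_moves:
  series:
    - [[-19,0,-2.5],[0,0,0]]
    - [[-19,0,-2.5],[0,0,0]]
    - [[-19,0,-2.5],[0,0,0]]
    - [[-19,0,-2.5],[0,0,0]]
    - [[-19,0,-2.5],[0,0,0]]
    - [[-19,0,-2.5],[0,0,0]]
    - [[-19,0,-2.5],[0,0,0]]
    - [[-19,0,-2.5],[0,0,0]]
    - [[0,0,0],[0,0,0]]
    - [[0,0,0],[0,0,0]]

```text
t: 17.68
tool_pos: [0.5996, -0.0223, 0.5014]
orientation: [0.287, -3.128, 0.001]
force: [0.2, 0.1, 0.1]
opening: 0.065
gripper_force: 0.0
```

```bash
python3 go.py .6004 -.0197 .253 10.7 0; python3 near.py|grep wrist
```

```text
t 17.6833 grasp [ 0.5995 -0.0224  0.3344] open 0.064986413331185 F [0.2 0.1 0.1] 0.0
psi,lean [-1.3352e+02  3.0000e-02] y [-0.182  0.983 -0.   ] q [-0.12  0.11  1.33 -0.    1.7  -1.88]
delta [-1.3  2.4 81.4] [-0.0003 -0.0004 -0.0035]
wrist vials 1750 [ 0.5999 -0.0197  0.1828] 1.7664141857596154e-05
wrist knob 810 [ 0.6002 -0.0197]
wrist rim 656 [ 0.6006 -0.0194]
```

apply_moves:
  series:
    - [[-1.3,2.4,0],[0,0,-0.003]]
    - [[0,0,13],[0,0,0]]
    - [[0,0,13],[0,0,0]]
    - [[0,0,13],[0,0,0]]
    - [[0,0,13],[0,0,0]]
    - [[0,0,13],[0,0,0]]
    - [[0,0,10],[0,0,0]]
    - [[0,0,6],[0,0,0]]
    - [[0,0,0],[0,0,0]]
    - [[0,0,0],[0,0,0]]

```text
t: 18.67
tool_pos: [0.6, -0.0201, 0.4222]
orientation: [-0.291, 3.127, -0.002]
force: [0.2, 0.2, 0.5]
opening: 0.0652
gripper_force: 0.0
```

apply_moves:
  series:
    - [[0,0,0],[0,0,0]]
    - [[0,0,0],[0,0,0]]
    - [[0,0,0],[0,0,0]]
    - [[0,0,0],[0,0,0]]
    - [[0,0,0],[0,0,0]]
    - [[0,0,0],[0,0,0]]
  claw: 0
  newtons: 50

```text
t: 19.17
tool_pos: [0.6, -0.0201, 0.4227]
orientation: [-0.29, 3.126, -0.002]
force: [0.1, 0.4, 0.1]
opening: 0.03
gripper_force: 0.0
```

```bash
python3 go.py .6004 -.0197 .333 10.7 0; python3 near.py
```

```text
t 19.1667 grasp [ 0.6004 -0.0203  0.2557] open 0.02996545085042475 F [0.1 0.4 0.1] 0.0
psi,lean [-29.72   0.14] y [-0.184  0.983 -0.002] q [-0.12  0.12  1.46 -0.    1.55 -1.87]
delta [ -0.6   0.2 -77.3] [-0.0016  0.0018 -0.0015]
scene vials 698 [ 0.602  -0.0187  0.1896] 1.2781501563025974e-05
scene knob 211 [ 0.6009 -0.0192]
scene rim 203 [ 0.6005 -0.0187]
side vials 332 [ 0.5996 -0.0201  0.1878] 2.9610165077376454e-05
side knob 197 [ 0.6004 -0.0213]
side rim 208 [ 0.6009 -0.0218]
wrist vials 2758 [ 0.5997 -0.0197  0.1869] 8.431701768005731e-05
wrist knob 2930 [ 0.6    -0.0195]
wrist rim 1186 [ 0.6001 -0.0195]
```

apply_moves:
  series:
    - [[0,0,0],[0,0,0]]
    - [[0,0,0],[0,0,0]]
    - [[0,0,0],[0,0,0]]
    - [[0,0,0],[0,0,0]]

```text
t: 19.65
tool_pos: [0.6, -0.0201, 0.4225]
orientation: [-0.29, 3.126, -0.002]
force: [-0.2, -1.6, 1.6]
opening: 0.0235
gripper_force: 50.0
```

apply_moves:
  series:
    - [[0,0,-2],[0,0,0]]
    - [[0,0,-4],[0,0,0]]
    - [[0,0,-6],[0,0,0]]
    - [[0,0,-8],[0,0,0]]
    - [[0,0,-8],[0,0,0]]
    - [[0,0,-10],[0,0,0]]
    - [[0,0,-12],[0,0,0]]
    - [[0,0,-12],[0,0,0]]
    - [[0,0,-8],[0,0,0]]
    - [[0,0,-5],[0,0,0]]
    - [[0,0,0],[0,0,0]]
    - [[0,0,0],[0,0,0]]

```text
t: 20.65
tool_pos: [0.5999, -0.02, 0.4976]
orientation: [-0.291, 3.126, -0.002]
force: [-0.5, -0.6, -4.5]
opening: 0.0234
gripper_force: 50.0
```

```bash
python3 - <<'E'
# refine hook line from both views: rod centreline
from m import L
from h import *
for n,r in(('scene',(455,482,245,320)),('side',(175,240,255,290))):
    c,im,W=L(n); m=np.zeros((480,640),bool); m[r[2]:r[3],r[0]:r[1]]=1
    P=W[m&(abs(W[...,2]-.233)<.006)]; P=P[np.hypot(P[:,0]-.63,P[:,1]-.212)<.07]
    l=cv2.fitLine(P[:,:2].astype(np.float32),cv2.DIST_HUBER,0,.001,.001).ravel(); l=l*np.sign(l[0])
    print(n,'ROD yaw',np.degrees(np.arctan2(l[1],l[0])).round(2) if l[0]*1 else 0,'y at x=.605',(abs(l[3])+(.605-abs(l[2]))*l[1]/l[0]).round(4))
    T=W[m&(W[...,2]>.245)&(W[...,2]<.262)]; T=T[np.hypot(T[:,0]-.58,T[:,1]-.193)<.03]; print('TIP',T.mean(0).round(4) if len(T) else 0, T.min(0).round(4) if len(T) else 0)
E
python3 go.py .54 .1767 .33 21 0
```

```text
scene talltop 154 mean [ 0.5518 -0.3794  0.1382] rect [array([ 0.5508, -0.3805]), array([0.0276, 0.0271]), np.float64(27.9626)]
scene talltop0 435 mean [ 0.556  -0.3754  0.1086] rect [array([ 0.5517, -0.3803]), array([0.0286, 0.0278]), np.float64(24.9992)]
scene rackTop 2685 mean [ 0.5759 -0.3351  0.0439] rect [array([ 0.5656, -0.3434]), array([0.2224, 0.0908]), np.float64(83.2697)]
scene bar 3619 mean [ 0.5694 -0.3371  0.2653] rect [array([ 0.5656, -0.3427]), array([0.2309, 0.0577]), np.float64(83.1924)]
scene plate 5985 mean [0.6534 0.2167 0.0092] rect [array([0.6481, 0.2181]), array([0.2008, 0.1307]), np.float64(20.9945)]
scene post top 584 mean [0.7062 0.2356 0.2433] rect [array([0.6967, 0.239 ]), array([0.0314, 0.0474]), np.float64(88.7435)]
scene rod 388 mean [0.6351 0.2119 0.2353] rect [array([0.6364, 0.2134]), array([0.1156, 0.0093]), np.float64(20.4046)]
scene vialtops 652 mean [ 0.6096 -0.0174  0.07  ] rect [array([ 0.6099, -0.017 ]), array([0.0751, 0.082 ]), np.float64(11.3527)]
scene rim 285 mean [ 0.6239 -0.014   0.0492] rect [array([ 0.6148, -0.0158]), array([0.0783, 0.
[... 1316 characters left out ...]
0.0104  0.2486]
317 225 [ 0.5925 -0.0117  0.2274]
308 265 [0.5902 0.017  0.1598]
331 255 [ 0.6903 -0.1785  0.0329]
318 235 [ 0.7083 -0.156   0.0891]
235 272 [0.5795 0.1932 0.2507]
200 272 [0.8213 0.076  0.0733]
438 198 [ 0.5474 -0.3764  0.139 ]
318 280 [ 0.5916 -0.012   0.109 ]
scene ROD yaw 21.1 y at x=.605 0.1999
TIP [0.5886 0.1939 0.2486] [0.583  0.1904 0.2455]
side ROD yaw 20.36 y at x=.605 0.2036
TIP [0.5835 0.1947 0.2491] [0.5795 0.1901 0.2453]
t 20.65 grasp [ 0.6002 -0.0202  0.3306] open 0.023423335625378607 F [-0.5 -0.6 -4.5] 49.998398423194885
psi,lean [-29.39   0.14] y [-0.184  0.983 -0.002] q [-0.12  0.11  1.34 -0.    1.69 -1.87]
delta [ 22.6 204.3   0.3] [-0.0017  0.0017 -0.1812]
```

apply_moves:
  series:
    - [[0.6,5,0],[0,0,0]]
    - [[1.1,10,0],[0,0,0]]
    - [[1.7,15,0],[0,0,0]]
    - [[2.4,22,0],[0,0,0]]
    - [[2.8,25,0],[0,0,0]]
    - [[2.8,25,0],[0,0,0]]
    - [[2.8,25,0],[0,0,0]]
    - [[2.8,25,0],[0,0,0]]
    - [[2.4,22,0],[0,0,0]]
    - [[1.7,15,0],[0,0,0]]
    - [[1.1,10,0],[0,0,0]]
    - [[0.6,5,0],[0,0,0]]

```text
t: 21.65
tool_pos: [0.5388, 0.1785, 0.4969]
orientation: [-0.294, 3.127, -0.001]
force: [0.1, -1.0, -4.4]
opening: 0.0232
gripper_force: 50.0
```

apply_moves:
  series:
    - [[0,0,0],[0,0,-0.015]]
    - [[0,0,0],[0,0,-0.03]]
    - [[0,0,0],[0,0,-0.03]]
    - [[0,0,0],[0,0,-0.03]]
    - [[0,0,0],[0,0,-0.03]]
    - [[0,0,0],[0,0,-0.03]]
    - [[0,0,0],[0,0,-0.015]]
    - [[0,0,0],[0,0,0]]
    - [[0,0,0],[0,0,0]]
    - [[0,0,0],[0,0,0]]
    - [[0,0,0],[0,0,0]]

```text
t: 22.57
tool_pos: [0.5399, 0.1762, 0.4971]
orientation: [-0.569, 3.088, -0.002]
force: [-0.5, -0.2, -3.7]
opening: 0.0232
gripper_force: 50.0
```

```bash
python3 go.py .54 .1767 .317 21 0; cat > hang.py <<'E'
from h import *
from scipy.optimize import least_squares
s=robot.read_state(); P,Rm=now(s); g=ggrasp(P,Rm); u=g[2]-.2557; out=[]
for n in('scene','side','wrist'):
    c,im,d=cam(n); out.append(im); W=pts(c,d); Z=W[...,2]-u; near=np.hypot(W[...,0]-g[0],W[...,1]-g[1])<.065
    a=W[near&(abs(Z-.0705)<.005)&(im.max(-1)>150)]; A=a[:,:2]
    def f(p):
        ang=p[2]+np.radians([0,60,-60,120,-120]); C=p[:2]+.032*np.c_[np.cos(ang),np.sin(ang)]
        return np.maximum(np.hypot(*(A[:,None]-C).transpose(2,0,1)).min(1)-.0135,0)
    if len(a)>30:
        q=least_squares(f,[g[0],g[1],.366],diff_step=1e-3); pl=np.linalg.lstsq(np.c_[A-g[:2],np.ones(len(A))],a[:,2],rcond=None)[0]
        print(n,len(a),'centre-yaw',q.x.round(4),q.cost.round(6),'slope',pl.round(4))
cv2.imwrite('pics/hang.png',np.hstack([cv2.resize(out[2],(400,300)),cv2.resize(out[1][150:420,100:460],(400,300))]))
E
python3 hang.py
```

```text
t 22.5667 grasp [0.5402 0.176  0.3301] open 0.02321531513966199 F [-0.5 -0.2 -3.7] 49.99860942363739
psi,lean [-36.05   0.12] y [-0.357  0.934 -0.002] q [ 0.23  0.02  1.43 -0.    1.68 -1.71]
delta [-0.3  0.5 13.1] [-0.0018  0.0011 -0.0018]
scene 716 centre-yaw [0.5414 0.1772 0.3658] 4e-05 slope [-0.0006  0.0007  0.1446]
side 570 centre-yaw [0.5404 0.1762 0.3728] 4.2e-05 slope [-0.0013  0.005   0.1446]
wrist 2725 centre-yaw [0.5395 0.1766 0.3636] 2.6e-05 slope [ 0.0008 -0.0018  0.1456]
```

View pics/hang.png

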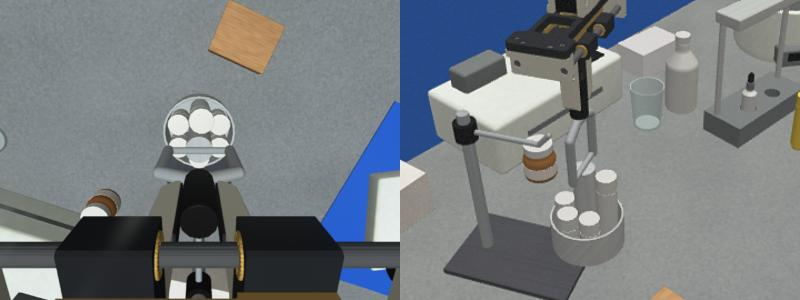

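apply_moves:
  series:
    - [[0,0,3],[0,0,0]]
    - [[0,0,5],[0,0,0]]
    - [[0,0.2,4],[0,0,0]]
    - [[0,0.2,2],[0,0,0]]
    - [[-2,0,0],[0,0,0]]
    - [[-5,0,0],[0,0,0]]
    - [[-7,0,0],[0,0,0]]
    - [[-7,0,0],[0,0,0]]
    - [[-5,0,0],[0,0,0]]
    - [[-2,0,0],[0,0,0]]
    - [[0,0,0],[0,0,0]]

```text
t: 23.63
tool_pos: [0.5665, 0.1869, 0.4829]
orientation: [-0.571, 3.088, -0.002]
force: [0.3, -0.5, -4.8]
opening: 0.0235
gripper_force: 50.0
```

```bash
python3 go.py .6068 .2022 .316 21 0; python3 hang.py
```

```text
t 23.6333 grasp [0.5667 0.1867 0.3159] open 0.023486236361444878 F [ 0.3 -0.5 -4.8] 49.99865770339966
psi,lean [-40.17   0.11] y [-0.357  0.934 -0.002] q [ 0.23  0.1   1.38 -0.    1.66 -1.7 ]
delta [-43.1  -0.1  -0.1] [-0.0017  0.0009 -0.0011]
scene 714 centre-yaw [0.5681 0.188  0.3599] 2.6e-05 slope [1.700e-03 1.000e-04 1.304e-01]
side 557 centre-yaw [0.5663 0.1865 0.379 ] 5.5e-05 slope [-0.0029  0.0027  0.1304]
wrist 2759 centre-yaw [0.5654 0.187  0.3653] 3.3e-05 slope [ 0.0004 -0.001   0.1315]
```

View pics/hang.png

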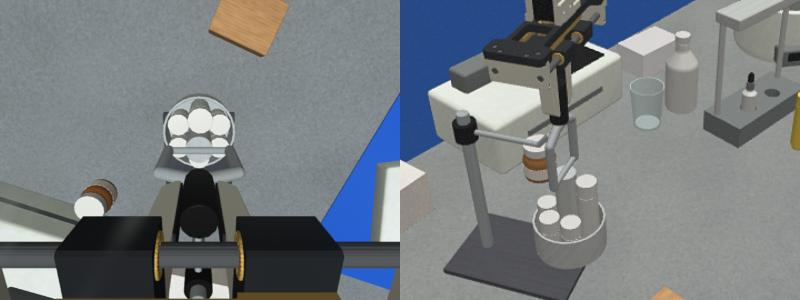

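The hook tip enters the loop under the bar, at about (550,138) in the right half. I'm continuing along the hook.

apply_moves:
  series:
    - [[-3,0,0],[0,0,0]]
    - [[-5,0,0],[0,0,0]]
    - [[-5,0,0],[0,0,0]]
    - [[-5,0,0],[0,0,0]]
    - [[-3,0,0],[0,0,0]]
    - [[0,0,0],[0,0,0]]

```text
t: 24.28
tool_pos: [0.5861, 0.1944, 0.4829]
orientation: [-0.57, 3.088, -0.002]
force: [0.4, -0.2, -4.2]
opening: 0.0234
gripper_force: 50.0
```

apply_moves:
  series:
    - [[-3,0,0],[0,0,0]]
    - [[-5,0,0],[0,0,0]]
    - [[-6,0,0],[0,0,0]]
    - [[-5,0,0],[0,0,0]]
    - [[-3,0,0],[0,0,0]]
    - [[0,0,0],[0,0,0]]
    - [[0,0,0],[0,0,0]]

```text
t: 24.87
tool_pos: [0.6062, 0.2021, 0.483]
orientation: [-0.571, 3.088, -0.002]
force: [0.3, -0.3, -4.9]
opening: 0.0236
gripper_force: 50.0
```

```bash
python3 go.py .6068 .2022 .2867 21 0; python3 hang.py
```

```text
t 24.8667 grasp [0.6064 0.2019 0.316 ] open 0.023559295654816164 F [ 0.3 -0.3 -4.9] 49.99869883060455
psi,lean [-45.73   0.1 ] y [-0.357  0.934 -0.002] q [ 0.24  0.22  1.25 -0.    1.67 -1.69]
delta [-0.6 -0.1 29.3] [-0.0017  0.0007 -0.0012]
scene 759 centre-yaw [0.608  0.2031 0.3652] 2.1e-05 slope [-0.0023 -0.      0.1305]
side 531 centre-yaw [0.6062 0.2017 0.3709] 4.8e-05 slope [-0.0052  0.0087  0.1305]
wrist 2659 centre-yaw [0.6055 0.2023 0.3648] 2.8e-05 slope [ 0.0005 -0.0011  0.1316]
```

apply_moves:
  series:
    - [[0,0,3],[0,0,0]]
    - [[0,0,5],[0,0,0]]
    - [[0,0,6],[0,0,0]]
    - [[0,0,5],[0,0,0]]
    - [[0,0,4],[0,0,0]]
    - [[0,0,2],[0,0,0]]
    - [[0,0,1],[0,0,0]]
    - [[0,0,0],[0,0,0]]
    - [[0,0,0],[0,0,0]]

```text
t: 25.77
tool_pos: [0.6061, 0.202, 0.4574]
orientation: [-0.57, 3.088, -0.002]
force: [-0.0, 0.2, -4.2]
opening: 0.0235
gripper_force: 50.0
```

apply_moves:
  series:
    - [[0,0,0.8],[0,0,0]]
    - [[0,0,0.8],[0,0,0]]
    - [[0,0,0],[0,0,0]]
    - [[0,0,0],[0,0,0]]

```text
t: 26.1
tool_pos: [0.6061, 0.202, 0.4556]
orientation: [-0.57, 3.088, -0.002]
force: [-0.5, 0.4, -4.3]
opening: 0.0235
gripper_force: 50.0
```

```bash
python3 go.py .6068 .2022 .2867 21 0; python3 hang.py
```

```text
t 26.1 grasp [0.6064 0.2018 0.2886] open 0.02353089397015025 F [-0.5  0.4 -4.3] 49.998541474342346
psi,lean [-33.94   0.12] y [-0.357  0.934 -0.002] q [ 0.24  0.22  1.3  -0.    1.62 -1.69]
delta [-0.7 -0.1  1.9] [-0.0017  0.0012 -0.0012]
scene 786 centre-yaw [0.6079 0.203  0.3686] 3.3e-05 slope [-0.0012  0.0037  0.1032]
side 529 centre-yaw [0.6064 0.202  0.3823] 5.6e-05 slope [ 0.0009 -0.0012  0.1033]
wrist 2655 centre-yaw [0.6057 0.2023 0.3656] 3.5e-05 slope [ 0.0016 -0.0009  0.1041]
```

apply_moves:
  series:
    - [[0,0,0.8],[0,0,0]]
    - [[0,0,0.7],[0,0,0]]
    - [[0,0,0],[0,0,0]]
    - [[0,0,0],[0,0,0]]

```text
t: 26.58
tool_pos: [0.6061, 0.202, 0.454]
orientation: [-0.57, 3.088, -0.002]
force: [-0.1, -0.2, -4.9]
opening: 0.0233
gripper_force: 50.0
```

apply_moves:
  series:
    - [[0,0,0.5],[0,0,0]]
    - [[0,0,0.5],[0,0,0]]
    - [[0,0,0],[0,0,0]]
    - [[0,0,0],[0,0,0]]

```text
t: 26.92
tool_pos: [0.6061, 0.202, 0.453]
orientation: [-0.57, 3.088, -0.002]
force: [-0.4, 0.3, -4.6]
opening: 0.0229
gripper_force: 50.0
```

apply_moves:
  series:
    - [[0,0,0.5],[0,0,0]]
    - [[0,0,0.5],[0,0,0]]
    - [[0,0,0],[0,0,0]]
    - [[0,0,0],[0,0,0]]

```text
t: 27.25
tool_pos: [0.6061, 0.202, 0.4523]
orientation: [-0.57, 3.088, -0.002]
force: [-1.2, -0.6, -3.4]
opening: 0.0232
gripper_force: 50.0
```

apply_moves:
  series:
    - [[0,0,0.5],[0,0,0]]
    - [[0,0,0.3],[0,0,0]]
    - [[0,0,0],[0,0,0]]
    - [[0,0,0],[0,0,0]]

```text
t: 27.58
tool_pos: [0.6061, 0.202, 0.452]
orientation: [-0.57, 3.087, -0.002]
force: [-1.5, -0.0, 1.8]
opening: 0.0237
gripper_force: 50.0
```

```bash
python3 hang.py; python3 - <<'E'
from h import *
c,im,d=cam('side'); c,i2,d=cam('scene')
cv2.imwrite('pics/fin.png',np.hstack([cv2.resize(im[210:400,130:320],(400,400),interpolation=2),cv2.resize(i2[200:380,370:550],(400,400),interpolation=2)]))
E
```

```text
scene 780 centre-yaw [0.6078 0.2031 0.3686] 3.7e-05 slope [-0.0002 -0.0048  0.0995]
side 525 centre-yaw [0.6064 0.2019 0.3669] 3.8e-05 slope [0.0005 0.0074 0.0995]
wrist 2641 centre-yaw [0.6058 0.2023 0.3662] 2.7e-05 slope [ 0.0011 -0.0009  0.1004]
```

View pics/fin.png

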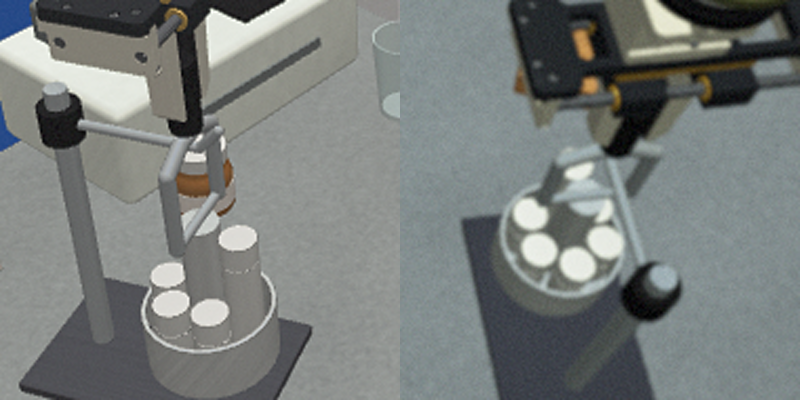

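The rod passes through the loop under the bar (left half, about (185,140)), with all six tubes in and the carrier level. Now I'm releasing it.

apply_moves:
  series:
    - [[0,0,-0.1],[0,0,0]]
    - [[0,0,0],[0,0,0]]
    - [[0,0,0],[0,0,0]]
  newtons: 5

```text
t: 28.08
tool_pos: [0.6062, 0.2022, 0.4518]
orientation: [-0.57, 3.087, -0.002]
force: [-1.0, 1.4, 4.7]
opening: 0.0241
gripper_force: 5.0
```

apply_moves:
  series:
    - [[0,0,0],[0,0,0]]
    - [[0,0,0],[0,0,0]]
    - [[0,0,0],[0,0,0]]
    - [[0,0,0],[0,0,0]]
    - [[0,0,0],[0,0,0]]
    - [[0,0,0],[0,0,0]]
  claw: 0.6

```text
t: 28.58
tool_pos: [0.6061, 0.2019, 0.4511]
orientation: [-0.57, 3.088, -0.002]
force: [0.2, 0.1, -0.3]
opening: 0.0549
gripper_force: 0.0
```

apply_moves:
  series:
    - [[0,0,-8],[0,0,0]]
    - [[0,0,-12],[0,0,0]]
    - [[0,0,-15],[0,0,0]]
    - [[0,0,-15],[0,0,0]]
    - [[0,0,-15],[0,0,0]]
    - [[0,0,-15],[0,0,0]]
    - [[0,0,-15],[0,0,0]]
    - [[0,0,-15],[0,0,0]]
    - [[0,0,0],[0,0,0]]
    - [[0,0,0],[0,0,0]]
    - [[0,0,0],[0,0,0]]
    - [[0,0,0],[0,0,0]]

```text
t: 29.58
tool_pos: [0.6059, 0.2021, 0.5601]
orientation: [0.571, -3.089, 0.003]
force: [-0.8, -0.2, -0.7]
opening: 0.0556
gripper_force: 0.0
```

```bash
sed -e 's/^s=robot.*$/s=robot.read_state(); g=np.array([.606,.202,.286]); u=.0295; out=[]; print(s["t"],s["opening"],s["force"])/' hang.py > h2.py; python3 h2.py; python3 h2.py
```

```text
29.5833 0.055598864887717314 [-0.75793264 -0.24704707 -0.72990008]
scene 776 centre-yaw [0.6085 0.2027 0.3654] 3.5e-05 slope [ 0.0031 -0.0041  0.0996]
side 532 centre-yaw [0.6068 0.2014 0.3695] 2.6e-05 slope [ 0.0025 -0.005   0.0996]
wrist 1487 centre-yaw [0.6066 0.202  0.3624] 2.6e-05 slope [ 0.0066 -0.0069  0.1006]
29.7333 0.056201566214855156 [-0.44507446  0.28709814 -0.3594648 ]
scene 769 centre-yaw [0.6084 0.2027 0.3673] 3.7e-05 slope [ 0.0109 -0.0044  0.0994]
side 527 centre-yaw [0.6071 0.2012 0.374 ] 1.8e-05 slope [ 0.0019 -0.0016  0.0995]
wrist 1504 centre-yaw [0.6065 0.202  0.3638] 2.5e-05 slope [ 0.0064 -0.0067  0.1005]
```

apply_moves:
  series:
    - [[0,0,-5],[0,0,0]]
    - [[0,0,0],[0,0,0]]
    - [[0,0,0],[0,0,0]]
    - [[0,0,0],[0,0,0]]
    - [[0,0,0],[0,0,0]]
    - [[0,0,0],[0,0,0]]
    - [[0,0,0],[0,0,0]]
    - [[0,0,0],[0,0,0]]
    - [[0,0,0],[0,0,0]]
    - [[0,0,0],[0,0,0]]
    - [[0,0,0],[0,0,0]]
    - [[0,0,0],[0,0,0]]

```text
t: 30.88
tool_pos: [0.6059, 0.2021, 0.5664]
orientation: [-0.57, 3.088, -0.002]
force: [0.5, -0.4, 0.2]
opening: 0.0557
gripper_force: 0.0
```

```bash
python3 h2.py | grep -v scene && python3 -c "
from plant import robot
print(robot.close_job())"
```

```text
30.8833 0.05567815317539841 [ 0.54278769 -0.44021614  0.22958892]
side 529 centre-yaw [0.6067 0.2016 0.3706] 2.3e-05 slope [ 0.0043 -0.001   0.0995]
wrist 1427 centre-yaw [0.6065 0.2018 0.3674] 7.1e-05 slope [ 0.0074 -0.0073  0.1005]
the job is handed in; nothing more can be done
None
```

The job is handed in after about 31 s: the tall tube stands on the tray floor, and the full carrier hangs still on the hook, within about 0.6° of level, with all six tubes; the gripper brushed the rack's light bar once at about 10 N.

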